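# Put four seasonings back on their own coasters

## Robot

A 6-joint arm with a two-finger parallel gripper is mounted at the origin on the work surface; the furniture and walls round the work are solid. World frame = base frame: x ahead of the robot, y to its left, z up, the work surface at z = 0. Lengths are in m, angles in rad, forces in N, time in s.
With the tool pointing down it reaches from about 0.275 to 0.875 m from the base axis. Payload 12.5 kg.
Tool frame: the origin (TCP) lies on the centre line of the jaws, within the pads' length; the fingertips stand r.finger_overhang ahead of it and the grasp point (between the pads) lies 3 mm ahead of it (r.finger_overhang is the distance from the TCP to the fingertips, in m); z points along the fingers, y is the line along which they close (so a half turn about z gives the same grasp; the last joint's range is limited). The gripper opens to 85 mm and grips with 20 to 120 N. Pads are 22 mm wide; open, the fingers measure 114 mm over their backs; the gripper's body (76 mm by 85 mm) begins 54 mm behind the grasp point. The pads swing forward as they close: fully open they stand 13 mm farther back than shut.
Start: joints at [-0.085, 0.351, 1.652, -0, 1.139, -0.085], TCP at [0.55, 0, 0.253] pointing down, gripper open.
Joint ranges: [-2.75, 2.75], [-0.79, 2.1], [0.01, 2.65], [-1.57, 4.71], [0.07, 3.14], [-2.87, 2.87]. Speed limits (rad/s): [2.22, 2.22, 2.79, 3.14, 3.14, 3.14].

## Interface

Orientations are given as a unit quaternion [x, y, z, w].
In Python, from cell import r, optics gives the robot as it stands. The module is installed in compiled form; this text tells all that it offers. Calls block until the motion is done:
- r.move_to(position, orientation): joint-space move of the TCP to a pose.
- r.move_linear(position, rot=None, vel=0.15): straight line of the TCP; rot=None keeps the orientation; vel is the mean speed in m/s.
- r.set_joints(angles): joint-space move.
- r.set_gripper(opening, squeeze=None): opening from 0.0 (shut) to 1.0 (fully open); squeeze is the grip in N (None keeps the last); returns when the fingers have stopped.
- r.sleep(seconds).
- r.inverse_kinematics(position, orientation): joint angles nearest the present ones, or None.
- optics.get_image(name): name is "scene" or "side" or "wrist"; returns a dict with "pixels" (420x560x3 uint8, red, green, blue), "depth" (420x560 float32, m along the optical axis (not along the pixel's ray), 0 where there is no reading), "fx", "fy", "cx", "cy" (pixels), "D" ([k1, k2, p1, p2, k3] as OpenCV has them; the pictures are not rectified), "camera_from_world" (4x4, takes a point from world to camera coordinates); the wrist camera has in their place "mount" (4x4, takes a point from camera to tool coordinates, whose origin is the TCP and whose axes are the flange's). Camera axes: x right, y down, z forward; pixel columns grow to the right and rows downward; lengths in m; the calibration is good to about 2 mm. A picture is of the moment at which its call begins: read the wrist's pose just before it.
A pose or a line that the arm cannot do raises r.PlanningError and nothing moves.
- r.hand_in(): hands the job in; it is judged then, once.
Readings, each from a call of its own:
- r.current_t(): time.
- r.current_q(): joint angles.
- r.current_qvel(): joint speeds.
- r.current_effort(): joint torques, N m.
- r.current_tool_pos(): TCP position.
- r.current_ee_rot(): TCP orientation.
- r.current_contact_force(): force on the tool from outside, world axes, zero at the start.
- r.current_torque(): the same for the moment, N m.
- r.current_opening(): opening from 0.0 (shut) to 1.0 (fully open).
- r.current_finger_force(): force on a finger pad.
Only numpy, scipy, OpenCV 4.12 (cv2) and the standard library are available. Lean on these libraries where they do the work, as an engineer would, in place of code of your own. Each camera call takes 0.05 s, during which the arm holds its last target. There are 200 camera calls.

## Task

The four seasonings stand on one another's coasters. Put each on its own, upright and in the middle: the pepper mill on the round coaster, the salt shaker on the square one, the green bottle on the hexagonal one and the copper-lidded jar on the three-cornered one. The empty cork mat may be used to park things on the way; don't knock anything over and leave the water glass where it stands.

Things in the scene. Friction and masses are not known exactly. Their poses are not given: they have to be found in the camera images.
- pepper_mill: dark brown wooden pepper mill, 160 mm high, the tallest of the four; round body up to 58 mm across and 115 mm high, on it a round head 50 mm across from 116 to 149 mm above its foot (the head does not turn; good to grip at about 130 mm), a small steel knob on top. Origin: centre of its underside; z up its axis. Loose. 
- salt_shaker: salt shaker of clear glass with a domed grey metal cap with holes, 90 mm high, round, 44 mm across, the cap 34 mm across; grip the glass, e.g. 45 mm above its foot. Origin: centre of its underside; z up its axis. Loose. 
- green_bottle: small dark green glass bottle without cap, 92 mm high, round, 36 mm across at the belly, narrower at the neck; grip the belly, about 30 mm above its foot. Origin: centre of its underside; z up its axis. Loose. 
- copper_jar: low round clear glass jar with a copper-coloured lid (fixed on), 62 mm across, 60 mm high; grip it across the diameter, about 40 mm above its foot. Origin: centre of its underside; z up its axis. Loose. 
- round_coaster: brown wooden coaster, a round disc 110 mm across, the place of the pepper mill. 10 mm thick, flat on top, lying on the worktop and fixed to it (does not move). Origin: centre of its underside, so its top is 10 mm above the origin. 
- square_coaster: brown wooden coaster, a square of 100 mm, the place of the salt shaker. 10 mm thick, flat on top, lying on the worktop and fixed to it (does not move). Origin: centre of its underside, so its top is 10 mm above the origin. 
- hexagon_coaster: brown wooden coaster, a regular hexagon 116 mm across the corners, the place of the green bottle. 10 mm thick, flat on top, lying on the worktop and fixed to it (does not move). Origin: centre of its underside, so its top is 10 mm above the origin. 
- triangle_coaster: brown wooden coaster, an equilateral triangle, each corner 90 mm from the centre, the place of the copper-lidded jar. 10 mm thick, flat on top, lying on the worktop and fixed to it (does not move). Origin: centre of its underside, so its top is 10 mm above the origin. 
- cork_mat: oblong cork mat, 90 mm along its x and 150 mm along its y, empty at the start, a spare spot; any thing can stand on it. 10 mm thick, flat on top, lying on the worktop and fixed to it (does not move). Origin: centre of its underside, so its top is 10 mm above the origin. 
- water_glass: empty clear drinking glass, 77 mm across, 89 mm high, a bystander to be left alone, to the right of the work. Origin: centre of its underside. Loose.
Not all that is in view belongs to the job. Leave any turquoise look-alike of the copper_jar alone.

How it is judged:
By the outcome, as a careful person would: the job done as asked, in the order asked, and still so for the second after the job is handed in, with the robot touching nothing.
It also fails if it takes over 136 s, if anything falls off the work surface, if the arm or the gripper's body presses on something with over 40 N, if the wrist force passes 120 N, or if a joint passes its speed limit or range.

## Working session

There is one attempt and no reset: what is moved stays moved. The work goes in short steps, each a Python script; the robot and the scene stay as the last script left them, time stands still between calls to the robot, and variables do not carry over. Pictures are saved under pics/ and viewed, at most 14 in all, crops included, and the job is handed in when it is done.

```bash
mkdir -p pics; python3 - <<'E'
from cell import r, optics
import cv2,numpy as np,pickle
d={}
for n in ("scene","side","wrist"):
    im=optics.get_image(n); d[n]=im
    cv2.imwrite(f"pics/{n}0.png",im["pixels"][:,:,::-1])
    print(n,im["fx"],im["fy"],im["cx"],im["cy"],im["D"])
    print(np.round(im.get("camera_from_world",im.get("mount")),3))
d["tp"]=(r.current_tool_pos(),r.current_ee_rot())
print(d["tp"],r.finger_overhang,r.current_t())
pickle.dump(d,open("d0.pkl","wb"))
E
```

```text
scene 425.07553861922713 425.07553861922713 282.22933662236017 205.81116533763267 [-0.10613513  0.          0.          0.          0.        ]
[[ 0.788 -0.615  0.011 -0.46 ]
 [-0.457 -0.597 -0.659  0.263]
 [ 0.412  0.514 -0.752  0.819]
 [ 0.     0.     0.     1.   ]]
side 448.1698358747078 448.1698358747078 283.3838776647083 213.96848629034417 [-0.05047227  0.          0.          0.          0.        ]
[[ 0.998  0.059 -0.021 -0.566]
 [ 0.007 -0.439 -0.898  0.04 ]
 [-0.062  0.896 -0.439  1.217]
 [ 0.     0.     0.     1.   ]]
wrist 309.43059249269976 309.43059249269976 280.56523186790014 210.58707592021594 [0.01347931 0.         0.         0.         0.        ]
[[ 0.001 -0.954 -0.299  0.077]
 [ 1.     0.001  0.001  0.   ]
 [-0.001 -0.299  0.954 -0.12 ]
 [ 0.     0.     0.     1.   ]]
(array([5.49786250e-01, 3.02354975e-05, 2.52896088e-01]), array([ 7.07108543e-01,  7.07104896e-01, -2.78361830e-04, -3.10400696e-04])) 0.022 0.15
```

View pics/scene0.png

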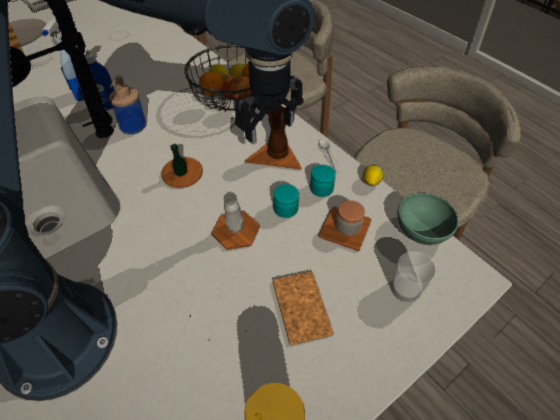

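View pics/side0.png

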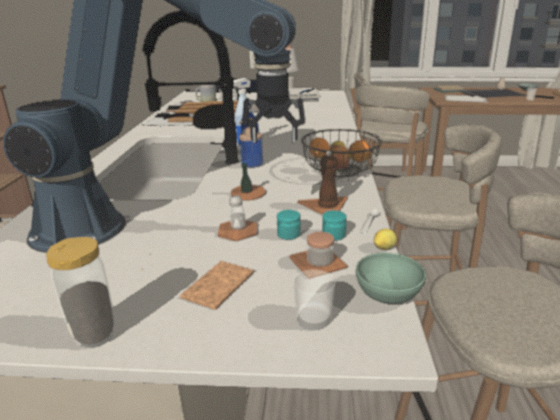

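The scene shows the mill on the triangle (277,150), the bottle on the round coaster (182,170), the salt on the hexagon (235,228) and the jar on the square (347,228). The empty mat is at (302,306). Two turquoise decoys stand at (286,200) and (322,180), and the glass at (410,275).

```bash
cat > h.py <<'E'
import cv2,numpy as np
from scipy.spatial.transform import Rotation as R
def world(im,tp=None):
    h,w=im["depth"].shape
    K=np.array([[im["fx"],0,im["cx"]],[0,im["fy"],im["cy"]],[0,0,1]])
    uv=np.stack(np.meshgrid(np.arange(w),np.arange(h)),-1).reshape(-1,1,2).astype(float)
    n=cv2.undistortPoints(uv,K,np.array(im["D"])).reshape(h,w,2)
    rays=np.dstack([n,np.ones((h,w))])
    if "mount" in im:
        T=np.eye(4);T[:3,:3]=R.from_quat(tp[1]).as_matrix();T[:3,3]=tp[0];T=T@im["mount"]
    else: T=np.linalg.inv(im["camera_from_world"])
    P=(rays*im["depth"][...,None])@T[:3,:3].T+T[:3,3]
    P[im["depth"]<=0]=np.nan
    return P
E
python3 - <<'E'
from h import *
import pickle
d=pickle.load(open("d0.pkl","rb"))
for n in("scene","side","wrist"):
    P=world(d[n],d["tp"]);px=d[n]["pixels"]
    hsv=cv2.cvtColor(px,cv2.COLOR_RGB2HSV)
    z=P[...,2]
    wt=(hsv[...,1]<60)&(hsv[...,2]>120)&(abs(z)<.03)&(np.hypot(P[...,0]-.6,P[...,1])<.35)
    print(n,"table z",np.nanmedian(z[wt]),np.nanstd(z[wt]))
    m=((hsv[...,0]<16)&(hsv[...,1]>90)&(z>.004)&(z<.016)).astype(np.uint8)
    k,l,s,c=cv2.connectedComponentsWithStats(m)
    for i in range(1,k):
        if s[i,4]>150:
            Q=P[l==i]; print(c[i].round(),s[i,4],"mean",Q.mean(0).round(4),"lo",np.percentile(Q,1,0).round(4),"hi",np.percentile(Q,99,0).round(4), "rect",[np.round(a,3) for a in cv2.minAreaRect(Q[:,:2].astype(np.float32))])
    m=((z>.02)&(z<.3)&(np.hypot(P[...,0]-.6,P[...,1])<.45)).astype(np.uint8)
    k,l,s,c=cv2.connectedComponentsWithStats(m)
    for i in range(1,k):
        if s[i,4]>80: Q=P[l==i]; print(" obj",c[i].round(),s[i,4],"med",np.median(Q,0).round(3),"lo",np.percentile(Q,2,0).round(3),"hi",np.percentile(Q,98,0).round(3))
E
```

```text
scene table z 1.7125217638469525e-05 0.00220497882667714
[274. 158.] 600 mean [0.6629 0.1396 0.01  ] lo [0.6021 0.0748 0.0044] hi [0.722  0.1966 0.0146] rect [array([0.678, 0.154]), array([0.087, 0.151]), np.float64(43.612)]
[182. 173.] 729 mean [0.4357 0.2402 0.0096] lo [0.3865 0.1972 0.0049] hi [0.4897 0.2976 0.0137] rect [array([0.438, 0.249]), array([0.107, 0.107]), np.float64(5.416)]
[343. 231.] 861 mean [ 0.6398 -0.1602  0.0098] lo [ 0.5922 -0.2146  0.005 ] hi [ 0.7132 -0.0936  0.0137] rect [array([ 0.653, -0.153]), array([0.102, 0.099]), np.float64(28.06)]
[236. 232.] 983 mean [ 0.4385 -0.01    0.0101] lo [ 0.3937 -0.054   0.0051] hi [0.4933 0.0521 0.0141] rect [array([ 0.444, -0.   ]), array([0.101, 0.112]), np.float64(5.64)]
[302. 308.] 2874 mean [ 0.4371 -0.2523  0.0097] lo [ 0.3771 -0.3266  0.0061] hi [ 0.4997 -0.1728  0.0131] rect [array([ 0.44 , -0.248]), array([0.152, 0.089]), np.float64(66.053)]
 obj [225.  86.] 922 med [0.681 0.392 0.105] lo [0.607 0.33  0.038] hi [0.765 0.446 0.119]
 obj [281. 128.] 1061 med [0.668 0.134 0.117] lo [ 0.591 -0.013  0.023] hi [0.701 0.1
[... 3525 characters left out ...]
88]), np.float64(65.816)]
 obj [446.  25.] 5565 med [0.673 0.139 0.092] lo [0.662 0.127 0.022] hi [0.7   0.168 0.154]
 obj [181. 185.] 1925 med [0.455 0.011 0.087] lo [ 0.435 -0.009  0.027] hi [0.468 0.025 0.099]
 obj [310. 202.] 2812 med [ 0.581 -0.012  0.059] lo [ 0.554 -0.043  0.028] hi [0.609 0.013 0.06 ]
 obj [415. 203.] 3265 med [ 0.693 -0.014  0.059] lo [ 0.668 -0.045  0.023] hi [0.725 0.011 0.061]
 obj [504. 249.] 2139 med [ 0.81  -0.073  0.041] lo [ 0.791 -0.1    0.022] hi [ 0.839 -0.052  0.051]
 obj [118. 337.] 8668 med [0.497 0.007 0.293] lo [ 0.479 -0.009  0.249] hi [0.509 0.014 0.3  ]
 obj [432. 339.] 11275 med [0.608 0.004 0.285] lo [ 0.592 -0.329  0.025] hi [0.819 0.014 0.3  ]
```

View pics/wrist0.png

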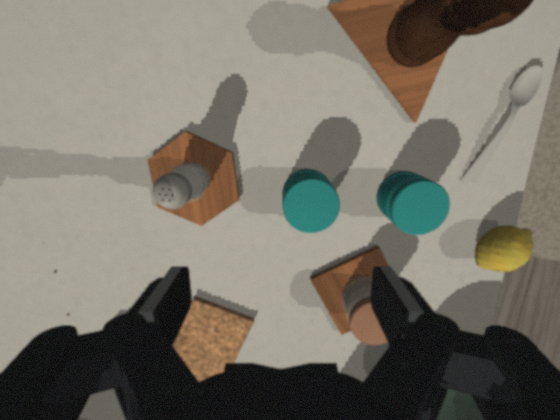

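```bash
cat >> h.py <<'E'
from scipy.optimize import least_squares
def poly(n,Rc): a=np.arange(n)*2*np.pi/n; return np.c_[np.cos(a),np.sin(a)]*Rc
def sd(p,V):  # signed dist to convex polygon (halfplane max)
    E=np.roll(V,-1,0)-V; N=np.c_[E[:,1],-E[:,0]]/np.linalg.norm(E,axis=1)[:,None]
    return (p@N.T-(V*N).sum(1)).max(1)
TR=dict(round=(36*2,.055),square=(4,.05*2**.5),hexagon=(6,.058),triangle=(3,.09))
C0=dict(round=(.437,.247),square=(.653,-.153),hexagon=(.446,0),triangle=(.678,.148))
O0=dict(mill=(.678,.148,.025,.130,.155),salt=(.447,0,.022,.02,.065),bottle=(.437,.243,.018,.022,.05),jar=(.653,-.153,.031,.02,.06),
  decoyA=(.58,-.018,.031,.012,.05),decoyB=(.693,-.018,.031,.012,.05),glass=(.645,-.355,.0385,.02,.085))
def fit_coaster(P,px,name,c=None):
    hsv=cv2.cvtColor(px,cv2.COLOR_RGB2HSV); c=np.array(c if c is not None else C0[name])
    m=(hsv[...,0]<16)&(hsv[...,1]>90)&(P[...,2]>.006)&(P[...,2]<.014)&(np.hypot(P[...,0]-c[0],P[...,1]-c[1])<.1)
    m=cv2.morphologyEx(m.astype(np.uint8),cv2.MORPH_OPEN,np.ones((3,3)))>0
    if m.sum()<100:return None
    Q=P[m][:,:2]; H=cv2.convexHull(Q.astype(np.float32))[:,0]
    H=np.concatenate([H[i]+(np.roll(H,-1,0)[i]-H[i])*np.linspace(0,1,max(2,int(np.linalg.norm(np.roll(H,-1,0)[i]-H[i])/.004)))[:,None] for i in range(len(H))])
    n,Rc=TR[name]; V=poly(n,Rc); best=None
    for a0 in np.linspace(0,2*np.pi/n,6,endpoint=False):
        f=lambda t:sd(H-t[:2],V@np.array([[np.cos(t[2]),np.sin(t[2])],[-np.sin(t[2]),np.cos(t[2])]]))
        s=least_squares(f,[*c,a0],loss="soft_l1",f_scale=.0015,x_scale=[.01,.01,.1])
        if best is None or s.cost<best.cost:best=s
    return best.x.round(4),np.median(abs(f(best.x))).round(4),len(Q)
def fit_circ(P,x,y,rad,z0,z1,win=.012):
    m=(P[...,2]>z0)&(P[...,2]<z1)&(np.hypot(P[...,0]-x,P[...,1]-y)<rad+win)
    Q=P[m][:,:2]
    if len(Q)<30:return None
    s=least_squares(lambda t:np.hypot(*(Q-t).T)-rad,[x,y],loss="soft_l1",f_scale=.002,x_scale=.01)
    return s.x.round(4),np.median(abs(s.fun)).round(4),len(Q)
E
python3 - <<'E'
from h import *
import pickle
d=pickle.load(open("d0.pkl","rb"))
for n in("scene","side","wrist"):
    P=world(d[n],d["tp"]);print(n)
    for k in TR: print(" ",k,fit_coaster(P,d[n]["pixels"],k))
    for k in O0: print(" ",k,fit_circ(P,*O0[k]))
E
```

```text
scene
  round (array([0.4381, 0.2491, 0.5396]), np.float64(0.0017), 675)
  square (array([ 0.6531, -0.1531,  1.2684]), np.float64(0.0005), 812)
  hexagon (array([ 4.439e-01, -4.000e-04,  6.151e-01]), np.float64(0.0004), 925)
  triangle (array([0.679 , 0.1553, 0.7569]), np.float64(0.0009), 527)
  mill (array([0.6886, 0.1576]), np.float64(0.0021), 148)
  salt (array([0.4468, 0.0069]), np.float64(0.001), 238)
  bottle (array([0.4346, 0.249 ]), np.float64(0.0012), 122)
  jar (array([ 0.6608, -0.1543]), np.float64(0.0008), 299)
  decoyA (array([ 0.582 , -0.0162]), np.float64(0.0006), 258)
  decoyB (array([ 0.6981, -0.0186]), np.float64(0.0008), 262)
  glass (array([ 0.6441, -0.3549]), np.float64(0.0027), 1263)
side
  round (array([0.4429, 0.2459, 1.3576]), np.float64(0.0042), 235)
  square (array([ 0.6556, -0.1586, -0.1802]), np.float64(0.0042), 395)
  hexagon (array([ 0.4465, -0.0078,  0.465 ]), np.float64(0.0041), 389)
  triangle (array([0.682 , 0.1456, 2.8335]), np.float64(0.002), 251)
  mill (array([0.6864, 0.1575]), np.float64(0.0026), 167)
  salt (array([0.4455, 0.0064]), np.float64
[... 176 characters left out ...]
at64(0.001), 320)
  decoyB (array([ 0.6975, -0.019 ]), np.float64(0.0011), 302)
  glass (array([ 0.646 , -0.3554]), np.float64(0.0021), 1736)
wrist
  round None
  square (array([ 0.6549, -0.1507,  1.2834]), np.float64(0.0014), 2173)
  hexagon (array([0.4466, 0.001 , 0.6047]), np.float64(0.0006), 3915)
  triangle (array([0.683 , 0.1532, 0.7262]), np.float64(0.0009), 5032)
  mill (array([0.6864, 0.1594]), np.float64(0.0018), 1668)
  salt (array([0.4452, 0.0038]), np.float64(0.0013), 645)
  bottle None
  jar (array([ 0.6617, -0.1552]), np.float64(0.0004), 647)
  decoyA (array([ 0.5826, -0.0171]), np.float64(0.0003), 344)
  decoyB (array([ 0.6988, -0.0192]), np.float64(0.0003), 715)
  glass None
```

```bash
python3 - <<'E'
from h import *
from cell import r,optics
q=[.70710678,.70710678,0,0]
r.move_to([.44,.20,.27],q)
tp=(r.current_tool_pos(),r.current_ee_rot()); im=optics.get_image("wrist")
cv2.imwrite("pics/w1.png",im["pixels"][:,:,::-1])
P=world(im,tp)
print(fit_coaster(P,im["pixels"],"round"),fit_coaster(P,im["pixels"],"triangle"))
b=fit_circ(P,*O0["bottle"]);print(b,fit_circ(P,*O0["mill"]))
z=P[...,2]; d=np.hypot(P[...,0]-.435,P[...,1]-.249)
for a in range(14,106,6):
    m=(z>a/1e3)&(z<(a+6)/1e3)&(d<.03); Q=P[m]
    if m.sum()>5: print(a+3,m.sum(),np.percentile(Q,[3,97],0)[:,:2].round(4).tolist(), np.percentile(d[m],[20,50,80]).round(4))
print(r.current_t())
E
```

```text
(array([ 0.4411,  0.2508, -0.1771]), np.float64(0.0012), 5660) (array([0.6832, 0.156 , 0.7427]), np.float64(0.0001), 4134)
(array([0.4356, 0.2467]), np.float64(0.0013), 253) (array([0.6908, 0.1568]), np.float64(0.0018), 1456)
17 6 [[0.4347, 0.2558], [0.4534, 0.2656]] [0.0176 0.0182 0.0195]
23 11 [[0.4317, 0.2537], [0.4535, 0.2659]] [0.0169 0.0174 0.0187]
41 112 [[0.4197, 0.231], [0.454, 0.2653]] [0.0157 0.017  0.0184]
47 125 [[0.4212, 0.2338], [0.4516, 0.2634]] [0.014  0.0152 0.0166]
53 128 [[0.4226, 0.2373], [0.4493, 0.2616]] [0.0118 0.0129 0.0142]
59 95 [[0.4259, 0.2422], [0.447, 0.2597]] [0.0093 0.0104 0.0114]
65 36 [[0.4294, 0.2422], [0.4448, 0.2571]] [0.0072 0.0079 0.0085]
71 19 [[0.4296, 0.2418], [0.4427, 0.2555]] [0.0068 0.0072 0.0074]
77 13 [[0.4288, 0.2417], [0.4374, 0.2535]] [0.0066 0.0071 0.0073]
83 12 [[0.4289, 0.2415], [0.4394, 0.2492]] [0.007  0.0073 0.0075]
89 16 [[0.4283, 0.2416], [0.4384, 0.2531]] [0.007  0.0074 0.0077]
95 25 [[0.4285, 0.2414], [0.4435, 0.2572]] [0.0076 0.0079 0.0084]
101 191 [[0.4257, 0.2396], [0.4426, 0.2566]] [0.0069 0.008  0.0093]
1.1167
```

View pics/w1.png

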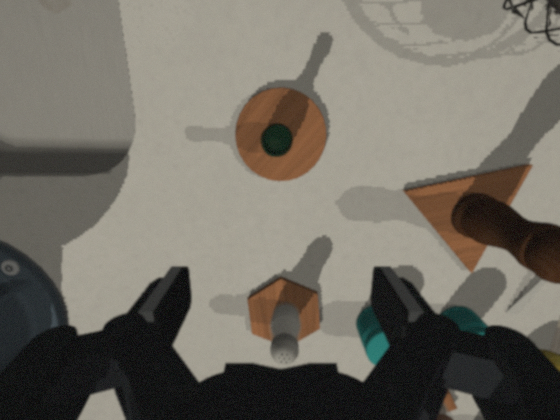

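Bottle at (277,138) on the round coaster; its belly ends about 30 mm above the foot. A vertical grip there would put the gripper's body on the bottle's neck (62 mm needed, 54 mm available), so I'll grip the bottle with a tilted tool. I'll check the planning and park the salt first.

```bash
cat >> h.py <<'E'
from cell import r,optics
QD=np.array([.70710678,.70710678,0,0])
def tilted(az,th):
    z=np.array([np.cos(az)*np.sin(th),np.sin(az)*np.sin(th),-np.cos(th)])
    x=np.array([np.cos(az)*np.cos(th),np.sin(az)*np.cos(th),np.sin(th)])
    return R.from_matrix(np.c_[x,np.cross(z,x),z]).as_quat()
def tcp(xy,z,q): return np.array([*xy,z])-.003*R.from_quat(q).as_matrix()[:,2]
def rep(s): print(s,r.current_t(),"F",np.round(r.current_contact_force(),1),"open",round(r.current_opening(),3),"ff",round(float(np.max(r.current_finger_force())),1))
def pick(xy,h,q,up,force=40,back=.09):
    a=-R.from_quat(q).as_matrix()[:,2]*back; g=tcp(xy,.01+h,q)
    r.set_gripper(1.0); r.move_to(g+a,q); r.move_linear(g); rep("at")
    r.set_gripper(0.0,force); rep("grip")
    r.move_linear(g+[0,0,up]); rep("lift")
def place(xy,h,q,up,back=.09):
    g=tcp(xy,.011+h,q)
    r.move_linear(g+[0,0,up],rot=q,vel=.2); r.move_linear(g,vel=.08); rep("down")
    r.set_gripper(1.0); r.move_linear(g-R.from_quat(q).as_matrix()[:,2]*back); rep("out")
B=(.4352,.248);S=(.446,.0055);J=(.661,-.155);M=(.688,.158)
ROUND=(.4395,.249);SQ=(.654,-.152);HEX=(.445,.0005);TRI=(.682,.155);MAT=(.441,-.249)
E
python3 - <<'E'
from h import *
ik=lambda p,q:(lambda s:None if s is None else np.round(s,2))(r.inverse_kinematics(p,q))
for th in (45,50):
  for p in (B,HEX):
    for az in np.arctan2(p[1],p[0])+np.radians([-60,-30,0,30,60]):
        q=tilted(az,np.radians(th)); z=R.from_quat(q).as_matrix()[:,2]; g=tcp(p,.04,q)
        print(th,p,round(az,2),ik(g,q),ik(g-.09*z,q) is not None,ik(g+[0,0,.08],q) is not None)
pick(S,.045,QD,.06); place(MAT,.045,QD,.06)
E
```

```text
45 (0.4352, 0.248) -0.53 [ 0.76  0.69  2.06 -1.44  0.75 -2.13] True True
45 (0.4352, 0.248) -0.01 [ 0.63  0.64  2.26  3.98  0.6  -1.83] True True
45 (0.4352, 0.248) 0.52 [ 0.38  0.63  2.34  2.97  0.61 -1.53] True True
45 (0.4352, 0.248) 1.04 [ 0.15  0.64  2.26  2.01  0.66 -1.26] True True
45 (0.4352, 0.248) 1.57 [ 0.06  0.69  2.06  1.27  0.83 -1.04] True True
45 (0.445, 0.0005) -1.05 [ 0.28  0.66  2.19 -1.51  0.76 -1.99] True True
45 (0.445, 0.0005) -0.52 [ 0.14  0.63  2.38  3.9   0.68 -1.7 ] True True
45 (0.445, 0.0005) 0.0 [-0.17  0.63  2.46  2.96  0.74 -1.56] True True
45 (0.445, 0.0005) 0.52 [-0.44  0.63  2.38  2.06  0.72 -1.41] True True
45 (0.445, 0.0005) 1.05 [-0.52  0.66  2.19  1.29  0.83 -1.16] True True
50 (0.4352, 0.248) -0.53 [ 0.79  0.73  2.06 -1.51  0.84 -2.04] True True
50 (0.4352, 0.248) -0.01 [ 0.66  0.69  2.27  3.92  0.74 -1.74] True True
50 (0.4352, 0.248) 0.52 [ 0.37  0.68  2.36  2.98  0.77 -1.55] True True
50 (0.4352, 0.248) 1.04 [ 0.11  0.69  2.27  2.07  0.77 -1.36] True True
50 (0.4352, 0.248) 1.57 [ 0.03  0.73  2.06  1.32  0.91 -1.12] True True
50 (0.445, 0.0005) -1.05 [ 0.32  0.7   2.19 -1.56  0.85 -1.91] True True
50 (0.445, 0.0005) -0.52 [ 0.17  0.68  2.4   3.87  0.82 -1.63] True True
50 (0.445, 0.0005) 0.0 [-0.18  0.69  2.49  2.97  0.91 -1.58] False True
50 (0.445, 0.0005) 0.52 [-0.48  0.68  2.4   2.09  0.84 -1.5 ] True True
50 (0.445, 0.0005) 1.05 [-0.55  0.7   2.19  1.33  0.91 -1.25] True True
at 3.0 F [1.  0.1 0.6] open 0.998 ff 0.0
grip 3.5 F [-3.6  0.5 12.7] open 0.471 ff 38.7
lift 4.05 F [-0.6 -0.5 -1.2] open 0.468 ff 40.5
down 6.375 F [-4.5  2.5  7.2] open 0.473 ff 41.4
out 7.6417 F [-0.2  0.1  0.1] open 1.002 ff 0.0
```

```bash
python3 - <<'E'
from h import *
q=tilted(1.05,np.radians(47)); a=-R.from_quat(q).as_matrix()[:,2]*.09
p0=tcp(B,.04,q)+a+[0,0,.12]
r.move_to(p0,q); rep("pre")
pick(B,.03,q,.05,force=30); place(HEX,.03,q,.05)
r.move_linear(r.current_tool_pos()+[0,0,.1]); r.move_to([.5,.0,.3],QD)
r.move_to([.46,-.03,.27],QD)
tp=(r.current_tool_pos(),r.current_ee_rot()); im=optics.get_image("wrist"); P=world(im,tp)
cv2.imwrite("pics/w2.png",im["pixels"][:,:,::-1])
print("bottle",fit_circ(P,*HEX,.018,.022,.042),"hex",fit_coaster(P,im["pixels"],"hexagon"))
im=optics.get_image("scene");P=world(im);print("scene bottle",fit_circ(P,*HEX,.018,.022,.042),"salt",fit_circ(P,*MAT,.022,.02,.065),fit_coaster(P,im["pixels"],"round"))
rep("end")
E
```

```text
pre 9.2833 F [-0.4  0.3 -0.8] open 0.998 ff 0.0
at 10.8917 F [-0.6  0.2  0.6] open 1.005 ff 0.0
grip 11.4083 F [-1.5 -5.2  7.2] open 0.406 ff 29.0
lift 11.8917 F [-0.3  0.1 -0.2] open 0.406 ff 29.9
down 14.0583 F [-0.8 -0.3 -1. ] open 0.406 ff 29.9
out 15.3583 F [-0.2  0.2 -0.5] open 1.0 ff 0.0
bottle (array([0.4453, 0.0008]), np.float64(0.0003), 99) hex (array([ 0.4459,  0.0009, -0.4435]), np.float64(0.0007), 4902)
scene bottle (array([0.4447, 0.001 ]), np.float64(0.0006), 91) salt (array([ 0.4414, -0.2485]), np.float64(0.001), 258) (array([0.4384, 0.2499, 0.5896]), np.float64(0.0012), 890)
end 17.5 F [ 0.3 -0.3  0.9] open 1.003 ff 0.0
```

View pics/w2.png

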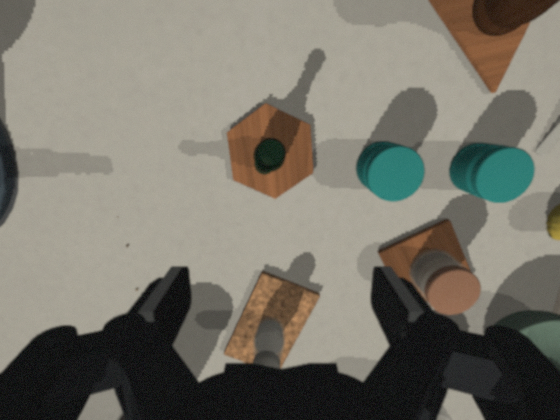

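The bottle (270,155) stands centred on the hexagon and the salt is parked on the mat. Next come the mill, then the jar and salt.

```bash
python3 - <<'E'
from h import *
r.move_to([.6,.1,.32],QD)
pick(M,.130,QD,.05,force=50); place((.4395,.2495),.130,QD,.05)
r.move_to([.6,.0,.3],QD); r.move_to([.66,.02,.27],QD)
tp=(r.current_tool_pos(),r.current_ee_rot()); im=optics.get_image("wrist"); P=world(im,tp)
t=fit_coaster(P,im["pixels"],"triangle");print("tri",t,"jar",fit_circ(P,*O0["jar"]),"sq",fit_coaster(P,im["pixels"],"square"))
im=optics.get_image("scene");P=world(im)
cv2.imwrite("pics/s3.png",im["pixels"][:,:,::-1])
print("scene tri",fit_coaster(P,im["pixels"],"triangle"),"mill",fit_circ(P,.4395,.2495,.025,.13,.155),"jar",fit_circ(P,*O0["jar"]))
rep("end")
E
```

```text
at 19.8833 F [-0.2  0.1  0.7] open 1.001 ff 0.0
grip 20.3417 F [-2.4 -0.8  6.4] open 0.539 ff 51.2
lift 20.825 F [-0.   0.4 -2.3] open 0.533 ff 51.6
down 23.075 F [-4.8 -0.4  8.8] open 0.54 ff 52.6
out 24.3 F [-0.7 -0.3  0.3] open 1.002 ff 0.0
tri (array([0.6832, 0.1554, 0.7424]), np.float64(0.0002), 9204) jar (array([ 0.6614, -0.1556]), np.float64(0.0004), 786) sq (array([ 0.6559, -0.1511,  1.2862]), np.float64(0.001), 2356)
scene tri (array([0.6805, 0.1538, 0.7358]), np.float64(0.0004), 896) mill (array([0.4389, 0.249 ]), np.float64(0.0021), 221) jar (array([ 0.6609, -0.1544]), np.float64(0.0007), 296)
end 25.95 F [0.3 0.3 0. ] open 0.997 ff 0.0
```

View pics/s3.png

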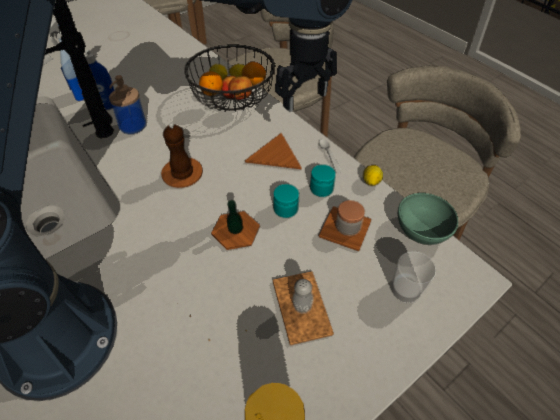

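The mill (182,165) stands on the round coaster and the triangle is free.

```bash
python3 - <<'E'
from h import *
r.move_to([.64,-.1,.27],QD)
pick((.661,-.155),.040,QD,.12); place((.682,.1548),.040,QD,.12)
r.move_to([.55,-.1,.3],QD)
im=optics.get_image("scene");P=world(im); sq=fit_coaster(P,im["pixels"],"square"); print("sq",sq)
r.move_to([.46,-.2,.27],QD)
pick((.4413,-.2487),.045,QD,.12); place((.6545,-.152),.045,QD,.12)
r.move_linear(r.current_tool_pos()+[0,0,.1]); r.move_to([.55,0,.35],QD)
tp=(r.current_tool_pos(),r.current_ee_rot()); im=optics.get_image("wrist"); Pw=world(im,tp)
im2=optics.get_image("scene");P=world(im2);Pd=world(optics.get_image("side"))
cv2.imwrite("pics/s4.png",im2["pixels"][:,:,::-1]);cv2.imwrite("pics/w4.png",im["pixels"][:,:,::-1])
for n,a in dict(jar=(.682,.155,.031,.02,.06),salt=(.6545,-.152,.022,.02,.065),mill=(.4395,.249,.025,.13,.155),bottle=(.445,.001,.018,.022,.042),glass=O0["glass"],dA=O0["decoyA"],dB=O0["decoyB"]).items():
    print(n,*[fit_circ(X,*a) for X in (P,Pd,Pw)])
print(fit_coaster(Pw,im["pixels"],"square"),fit_coaster(P,im2["pixels"],"square"))
rep("end")
E
```

```text
at 28.0917 F [0.  0.  0.2] open 1.001 ff 0.0
grip 28.45 F [-2.4 -0.2  6.6] open 0.702 ff 42.0
lift 29.4 F [-1.1 -0.5 -3.4] open 0.695 ff 43.5
down 32.75 F [-0.8  0.4  2.2] open 0.694 ff 43.7
out 33.8833 F [ 0.2 -0.2 -0.5] open 1.003 ff 0.0
sq (array([ 0.6534, -0.153 , -0.282 ]), np.float64(0.0008), 1351)
at 37.3417 F [ 0.4 -1.1  0.3] open 0.999 ff 0.0
grip 37.8417 F [-2.1  1.1 11.4] open 0.473 ff 39.0
lift 38.7917 F [-0.2 -0.4 -0.5] open 0.467 ff 40.4
down 41.7583 F [-0.2 -0.3 -0.7] open 0.47 ff 40.4
out 43.025 F [-0.3  0.4  0. ] open 1.0 ff 0.0
jar (array([0.6822, 0.1553]), np.float64(0.0009), 262) (array([0.6814, 0.1548]), np.float64(0.0013), 270) (array([0.6826, 0.1544]), np.float64(0.0005), 494)
salt (array([ 0.6564, -0.1512]), np.float64(0.001), 227) (array([ 0.6544, -0.151 ]), np.float64(0.0012), 323) (array([ 0.6561, -0.1543]), np.float64(0.0009), 421)
mill (array([0.4387, 0.2489]), np.float64(0.0021), 219) (array([0.4367, 0.2478]), np.float64(0.0028), 150) None
bottle (array([0.4447, 0.0015]), np.float64(0.0007), 88) (array([0.4446, 0.001 ]), np.float64(0.0012), 97) (array([0.4455, 0.0008]), np.float64(0.0002), 128)
glass (array([ 0.6441, -0.3549]), np.float64(0.0028), 1259) (array([ 0.6461, -0.3554]), np.float64(0.0021), 1726) (array([ 0.6478, -0.3578]), np.float64(0.0009), 623)
dA (array([ 0.5819, -0.0163]), np.float64(0.0008), 272) (array([ 0.5814, -0.0169]), np.float64(0.0012), 322) (array([ 0.5825, -0.0171]), np.float64(0.0003), 165)
dB (array([ 0.6983, -0.0185]), np.float64(0.0007), 265) (array([ 0.6977, -0.0189]), np.float64(0.0009), 312) (array([ 0.6988, -0.0191]), np.float64(0.0003), 352)
(array([ 0.6557, -0.1517, -0.3032]), np.float64(0.001), 2334) (array([ 0.654 , -0.1533, -0.2992]), np.float64(0.0007), 1036)
end 44.8333 F [ 0.7 -0.5 -0.3] open 1.001 ff 0.0
```

View pics/s4.png

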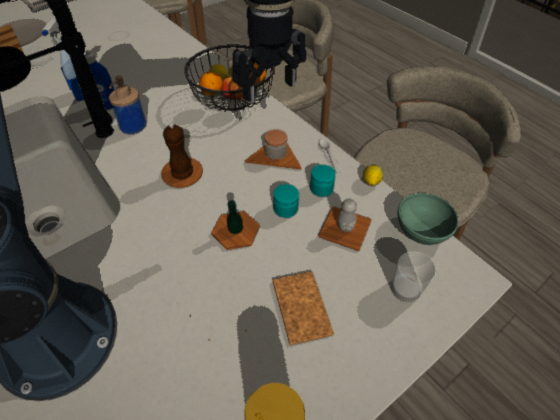

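All four stand upright and centred: mill (180,165), bottle (235,225), jar (275,150) and salt (347,225). The glass and both decoys haven't moved.

```bash
python3 -c "
from cell import r
print(r.hand_in())"
```

```text
the job is handed in; nothing more can be done
None
```

The job is handed in at about 45 s: all four seasonings stand upright on their own coasters, within about 3 mm of centre by the camera measurements, and the water glass and turquoise jars are where they were.

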